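# Load the curing box, wind its cover down and hang up the crank

## Task

Put every cast paperweight standing on the table flat, side by side, into the open tray of the curing box, then push the tray fully home past its catch. Fit the loose crank down onto the square shaft on top of the box and wind it clockwise (seen from above) until the two red pins have sunk flush with the top, which takes up to two turns. Then lift the crank off and leave it hanging by its own hook over the rim of the white tub, hub outside, without disturbing the other things on the table.

Things in the scene. Friction and masses are not known exactly. Their poses are not given: they have to be found in the camera images.
- cast0_mid (a point): White cast resin paperweight, a solid disc 48 mm in diameter and 28 mm high, 60 g, standing flat on the table with flower petals on its top; the point is its centre, 14 mm above its underside. Two to four of the four paperweights are present (absent: None).
- cast1_mid (a point): Dark blue cast resin paperweight, a solid disc 48 mm in diameter and 28 mm high, 60 g, standing flat on the table with flower petals on its top; the point is its centre, 14 mm above its underside. Two to four of the four paperweights are present (absent: None).
- cast2_mid (a point): Amber cast resin paperweight, a solid disc 48 mm in diameter and 28 mm high, 60 g, standing flat on the table with flower petals on its top; the point is its centre, 14 mm above its underside. Two to four of the four paperweights are present (absent: None).
- cast3_mid (a point): Green cast resin paperweight, a solid disc 48 mm in diameter and 28 mm high, 60 g, standing flat on the table with flower petals on its top; the point is its centre, 14 mm above its underside. Two to four of the four paperweights are present (absent: None).
- tray_floor (a point): Centre of the inner floor of the curing box's grey tray, 15 mm above the table; x points into the box (push direction), z up. Inside 160 mm (x) by 195 mm (y), walls 5 mm thick, 33 mm high. The white box is 220 deep, 230 wide, 90 mm high; its front face lies at x = -80 mm plus the tray's opening, seen from this point.
- tray_front (a point): Centre of the outer face of the tray's green front panel (226 mm wide, from 4 to 68 mm above the table; the point is 36 mm above the table). Axes as tray_floor: push along +x.
- tray (a joint): How far the tray is open, in m: 0 fully home; starts 0.145 to 0.155 open. It slides with 1 to 2 N; in the last 12 mm a sprung ball catch resists with about 5 N, then (from 4 mm on) draws it home against its stop.
- shaft_seat (a point): Foot of the upright square steel shaft on the box: centre of the top of a dark round collar (44 mm wide, 12 mm high, top 102 mm above the table) on which the crank's hub comes to rest. Shaft 14 mm square, 26 mm tall, its last 4 mm narrowed to 9 mm. x and y are square to its flats and turn with it.
- shaft (a joint): Shaft angle in rad, growing clockwise seen from above; starts between 0 and 2. Winding lowers the box's cover plate; two red pins near the rear corners of the box top sink with it: 24 mm proud at 0, 1.9 mm less per rad, flush at 12.57. Firm stop at 13.2. It turns with about 0.12 N m and stays where it is left.
- crank_base (a point): Centre of the underside of the crank's steel hub (34 mm along x, 44 mm along y, 38 mm high); at the start it stands on the table, hub down. Socket 17 mm square, 30 mm deep, open downwards, sides along x and y. An arm 16 mm wide, z = 30 to 38 mm, runs along +x to the red knob and along -x to the hook. 320 g, balanced near the hub's axis. Seated, this point lies on shaft_seat.
- crank_grip (a point): Centre of the yellow grip block on top of the hub: 30 mm along the crank's x, 16 mm along its y, from 38 to 70 mm above the hub's underside; the point is 56 mm above crank_base. Pinch it across y to carry the crank. Axes as crank_base.
- crank_knob (a point): Centre of the crank's upright red knob, a sleeve 22 mm in diameter, from 40 to 85 mm above the underside of the hub, 65 mm from the hub's axis along the crank's +x. The sleeve spins freely about its own axis, so a gripper holding it can go round without turning.
- crank_hook (a point): Tip of the crank's hook, a yellow tongue (7 mm thick, 16 mm wide) at x = -35.5 mm, reaching from the arm (z = 30 mm) down to z = 4 mm. The 15 mm gap between hub and tongue goes over the tub's wall: tongue inside, hub and knob outside, arm resting on the rim. Let go, the crank leans knob-down until the hub rests against the tub.
- tub_rim (a point): Centre of the mouth of the white stoneware tub with a blue band: round, outer diameter 120 mm, wall 5 mm thick, rim 100 mm above the table, empty, heavy and fixed. The crank may hang anywhere round the rim.
- cup_a: Cream paper cup, 74 mm wide, 95 mm high; a bystander, to be left where it is. Origin at the centre of its underside, z up.
- cup_b: Cream paper cup, 74 mm wide, 95 mm high; a bystander, to be left where it is. Origin at the centre of its underside, z up.
- cup_c: Cream paper cup, 74 mm wide, 95 mm high; a bystander, to be left where it is. Origin at the centre of its underside, z up.
- hardener: White bottle with black cap, 60 mm wide, 150 mm high; a bystander, to be left where it is. Origin at the centre of its underside, z up.
- brush: Brush lying on the table; a bystander, to be left where it is. Origin at the middle of the tool, on the table.
- spatula: Spatula lying on the table; a bystander, to be left where it is. Origin at the middle of the tool, on the table.
- pigment: Small white jar with blue cap, 44 mm wide, 60 mm high; a bystander, to be left where it is. Origin at the centre of its underside, z up.
There are look-alikes about, which are no part of the job. Of the things like the part that bears tub_rim, leave any that is purple; of the rest the larger one is meant.

How it is judged:
By the outcome, as a careful person would: the job done as asked, in the order asked, and still so for the second after the job is handed in, with the robot touching nothing.
Of cast0, cast1, cast2, cast3 only 2 to 4 are there at a start; the rules pass over those that are not, and their reading is None.
At some moment in a run one of cast0, cast1, cast2, cast3, crank may be knocked a few centimetres aside while the robot is not near it.
It also fails if it takes over 210 s, if anything falls off the work surface, if the arm or the gripper's body presses on something with over 40 N, if the wrist force passes 120 N, or if a joint passes its speed limit or range.

## Robot

A 6-joint arm with a two-finger parallel gripper is mounted at the origin on the work surface. World frame = base frame: x ahead of the robot, y to its left, z up, the work surface at z = 0. Lengths are in m, angles in rad, forces in N, time in s.
With the tool pointing down it reaches from about 0.3 to 0.875 m from the base axis. Payload 6.4 kg.
Tool frame: the origin (TCP) lies at the very end of the fingers, on their centre line; the grasp point (between the pads) lies 19 mm behind it; z points along the fingers, y is the line along which they close (so a half turn about z gives the same grasp; the last joint's range is limited). The gripper opens to 85 mm and grips with 20 to 120 N. Pads are 22 mm wide; open, the fingers measure 114 mm over their backs; the gripper's body (76 mm by 85 mm) begins 54 mm behind the grasp point. The pads swing forward as they close: fully open they stand 13 mm farther back than shut.
Start: joints at [-0.206, 0.181, 1.607, -0, 1.354, -0.206], TCP at [0.575, 0, 0.231] pointing down, gripper open.
Joint ranges: [-2.99, 2.99], [-0.89, 2.07], [0.3, 2.58], [-1.14, 4.28], [0, 2.63], [-3.12, 3.12]. Speed limits (rad/s): [2.57, 2.57, 3.01, 3.14, 3.14, 3.14].

## Interface

Orientations are given as a unit quaternion [x, y, z, w].
In Python, from bench import bot gives the robot as it stands.
- The arm moves only by the tool apply_moves, never from a script. Its argument "motion" is one flat list of numbers, 7 for each row, row after row: the shift along the world's x, y, z in mm, then the turn, a rotation vector about the world's x, y, z in rad, then the opening, from -1 (shut) to 1 (fully open). A call has 1 to 8 rows; each row shifts and turns the commanded pose from where the row before left it; what a row does not reach is not made up. A row lasts 1/8 s, in which the tool goes at most 62.5 mm and 10.7 degrees, less where a joint would pass 70% of its speed; a pose out of reach is approached as far as the arm can. A call with a gripper value outside its range is refused whole. The fingers move at their own pace and stop on an object; "grip_force" is the grip in N (left out, the last holds). Time passes only in rows, so rows that do not move let the fingers close. It gives the time, the measured TCP pose, the force, the opening and the grip force at its end, in the units of the state.
- bot.observe(): the state, without advancing time (a new reading comes with each control period).
- bot.camera(name): name is "scene" or "side" or "wrist"; returns a dict with "frame" (384x512x3 uint8, red, green, blue), "z_map" (384x512 float32, m along the optical axis (not along the pixel's ray), 0 where there is no reading), "fx", "fy", "cx", "cy" (pixels), "distortion" ([k1, k2, p1, p2, k3] as OpenCV has them; the pictures are not rectified), "R" (3x3) and "t" (3): a world point X has camera coordinates R X + t. Camera axes: x right, y down, z forward; pixel columns grow to the right and rows downward; lengths in m; the calibration is good to about 2 mm. A picture is of the moment at which its call begins.
- bot.hand_in(): hands the job in; it is judged then, once.
The state is a dict: "time_s": time; "joint_pos": joint angles; "dq": joint speeds; "joint_torque": joint torques, N m; "eef_pos": TCP position; "tool_rot": TCP orientation; "force": force on the tool from outside, world axes, zero at the start; "moment": the same for the moment, N m; "opening": opening from 0.0 (shut) to 1.0 (fully open); "gripper_force": force on a finger pad.
Only numpy, scipy, OpenCV 4.12 (cv2) and the standard library are available. Lean on these libraries where they do the work, as an engineer would, in place of code of your own. Each camera call takes 0.05 s, during which the arm holds its last target. There are 200 camera calls.

## Working session

There is one attempt and no reset: what is moved stays moved. The work goes in short steps, Python scripts to look and compute and a tool call to move; the robot and the scene stay as the last step left them, time stands still between calls to the robot, and variables do not carry over. Pictures are saved under pics/ and viewed, at most 14 in all, crops included, and the job is handed in when it is done.

Besides the shell and the picture viewer there is one more tool, called after ">>>" as name(argument=value, ...), one argument or row to a line, values as JSON. apply_moves: Moves the arm, as the interface text tells. Its arguments: {"type":"object","properties":{"motion":{"type":"array"},"grip_force":{"type":"number"}},"required":["motion"]}

```bash
ls; mkdir -p pics; cat > h.py <<'E'
import numpy as np, cv2
from bench import bot
def shot(n):
    return bot.camera(n)
def K(c): return np.array([[c["fx"],0,c["cx"]],[0,c["fy"],c["cy"]],[0,0,1]])
def cloud(c):
    h,w=c["z_map"].shape
    v,u=np.mgrid[:h,:w]
    p=np.stack([u,v],-1).reshape(-1,1,2).astype(np.float64)
    n=cv2.undistortPoints(p,K(c),np.array(c["distortion"],float))[:,0]
    z=c["z_map"].reshape(-1,1)
    P=np.hstack([n*z,z]); R=np.array(c["R"]);t=np.array(c["t"])
    W=(P-t)@R
    W[z[:,0]<=0]=np.nan
    return W.reshape(h,w,3)
def ray(c,u,v,h):
    n=cv2.undistortPoints(np.array([[[u,v]]],float),K(c),np.array(c["distortion"],float))[0,0]
    R=np.array(c["R"]);t=np.array(c["t"]); o=-R.T@t; d=R.T@np.array([n[0],n[1],1])
    return o+d*(h-o[2])/d[2]
def proj(c,X):
    R=np.array(c["R"]);t=np.array(c["t"])
    p,_=cv2.projectPoints(np.array(X,float).reshape(-1,1,3),cv2.Rodrigues(R)[0],t,K(c),np.array(c["distortion"],float))
    return p[:,0]
def save(c,name,crop=None,s=1):
    f=c["frame"][:,:,::-1]
    if crop: a,b,x,y=crop; f=f[b:y,a:x]
    cv2.imwrite("pics/"+name,cv2.resize(f,None,fx=s,fy=s,interpolation=cv2.INTER_CUBIC))
E
python3 - <<'E'
from h import *
import pickle
for n in ("scene","side"):
    c=shot(n); pickle.dump(c,open(n+".pkl","wb")); save(c,n+"0.png",s=1.5)
    print(n,-np.array(c["R"]).T@np.array(c["t"]),c["fx"],c["distortion"])
print(bot.observe())
E
```

```text
pics
scene [1.73400932 0.08781714 0.85807521] 407.4502597713146 [-0.13883607  0.          0.          0.          0.        ]
side [0.17221762 0.64364351 0.81135086] 369.9726409633375 [-0.0248134  0.         0.         0.         0.       ]
{'time_s': 0.1, 'joint_pos': array([-2.06263259e-01,  1.81470993e-01,  1.60788115e+00, -1.93267197e-06,
        1.35378310e+00, -2.06308830e-01]), 'dq': array([-5.60087260e-05, -2.30175007e-03, -2.47965412e-03,  6.73314221e-04,
       -1.17519788e-03, -7.28742848e-04]), 'joint_torque': array([-2.02498759e-04, -4.45872438e+01, -3.52238703e+01, -4.27332343e-04,
        4.16999465e-03,  3.20961749e-05]), 'eef_pos': array([5.74522054e-01, 1.38021355e-04, 2.30484825e-01]), 'tool_rot': array([ 7.07090311e-01,  7.07122830e-01, -4.22905735e-04, -6.45019567e-04]), 'force': array([-0.18592591, -0.05881082, -0.03148355]), 'moment': array([-0.02774685,  0.02469726,  0.00366003]), 'gripper_force': 0.0, 'opening': 1.0056348815180491}
```

View pics/scene0.png

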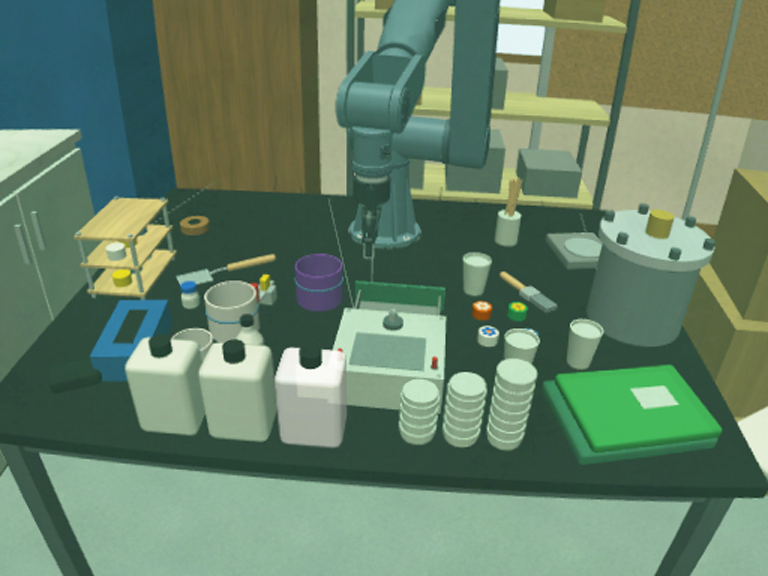

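View pics/side0.png

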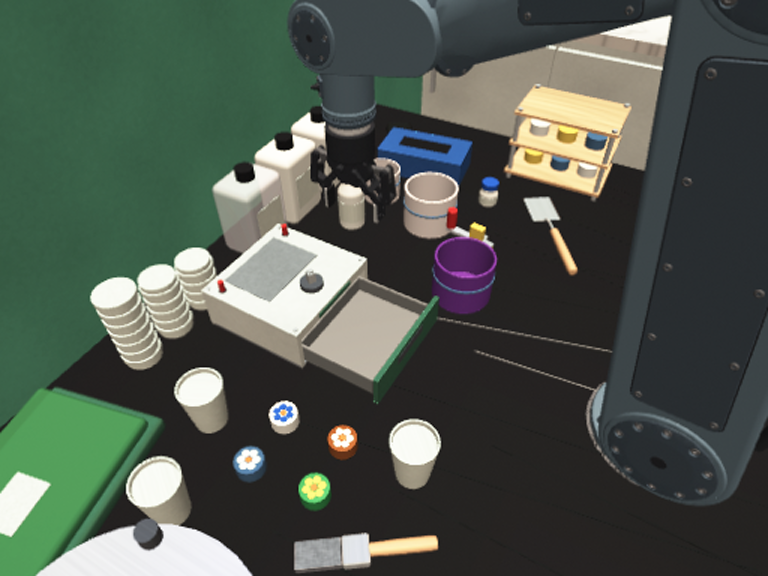

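The side view (1.5x pixels) shows four casts: white (284,416), blue (249,462), amber (342,440) and green (314,490). The tray opens towards the robot. The shaft is at (312,280), the crank knob at (452,217) and its yellow grip at (477,232). There are three tubs: blue-banded white (431,203), a smaller one (380,175) and a purple one (465,272). Next I measure.

```bash
cat > m.py <<'E'
from h import *
import pickle
def comps(mask,W,zlo,zhi,amin=15):
    m=(mask&(W[...,2]>zlo)&(W[...,2]<zhi)).astype(np.uint8)
    n,l,s,ce=cv2.connectedComponentsWithStats(m)
    for i in range(1,n):
        if s[i,4]>=amin:
            P=W[l==i]; r=cv2.minEnclosingCircle(P[:,:2].astype(np.float32)*1000)
            print("  px",ce[i].round(),"n",s[i,4],"mean",(P.mean(0)*1000).round(),"min",(P.min(0)*1000).round(),"max",(P.max(0)*1000).round(),"circ",np.round(r[0]),round(r[1]))
E
python3 - <<'E'
from m import *
c=pickle.load(open("side.pkl","rb")); W=cloud(c)
u0,v0=lambda a:int(a/1.5),0
R=lambda a,b,x,y:(lambda m:(m.__setitem__((slice(int(b/1.5),int(y/1.5)),slice(int(a/1.5),int(x/1.5))),True),m)[1])(np.zeros(W.shape[:2],bool))
print("casts top");comps(R(220,380,370,520),W,.024,.034)
print("cups"); comps(R(120,360,450,530),W,.088,.1)
print("tub rims");comps(R(340,140,520,310),W,.094,.106); comps(R(340,140,520,310),W,.07,.094)
hsv=cv2.cvtColor(c["frame"],cv2.COLOR_RGB2HSV); H,S,V=[hsv[...,i].astype(int) for i in range(3)]
print("yellow");comps(R(400,150,520,320)&(H>18)&(H<32)&(S>130),W,0,.2,5)
print("red");comps(R(180,150,520,320)&((H<6)|(H>174))&(S>150),W,0,.2,5)
print("arm");comps(R(440,200,500,260)&(S<60),W,.02,.06,5)
print("box top");comps(R(200,210,400,400),W,.084,.094)
print("collar/shaft");comps(R(280,250,340,300),W,.098,.135)
print("green front");comps(R(360,290,450,410)&(H>55)&(H<90)&(S>80),W,0,.08)
print("tray floor");comps(R(290,260,450,400)&(S<70),W,.01,.02)
E
```

```text
casts top
  px [242. 254.] n 18 mean [470. 166.  28.] min [459. 165.  24.] max [484. 167.  33.] circ [472. 166.] 13
  px [189. 275.] n 259 mean [554. 282.  27.] min [531. 258.  24.] max [579. 304.  31.] circ [556. 280.] 24
  px [148. 277.] n 17 mean [639. 333.  29.] min [637. 321.  24.] max [643. 342.  34.] circ [641. 331.] 11
  px [228. 292.] n 279 mean [446. 274.  27.] min [423. 250.  24.] max [469. 297.  31.] circ [446. 273.] 25
  px [165. 307.] n 306 mean [553. 376.  27.] min [530. 352.  24.] max [577. 400.  31.] circ [554. 377.] 24
  px [209. 325.] n 337 mean [439. 365.  27.] min [416. 341.  24.] max [463. 388.  31.] circ [440. 364.] 24
cups
  px [131. 258.] n 196 mean [671. 336.  93.] min [631. 299.  88.] max [706. 372.  98.] circ [668. 335.] 38
  px [276. 294.] n 207 mean [328. 259.  93.] min [291. 224.  88.] max [365. 297.  97.] circ [328. 260.] 38
  px [102. 321.] n 277 mean [617. 487.  93.] min [578. 449.  88.] max [653. 523.  97.] circ [616. 486.] 38
tub rims
  px [343.  95.] n 24 mean [ 468. -593.  100.] min [ 458. -612.   95.] max [ 478. -586.  104.] circ [ 469. -598.] 1
[... 2293 characters left out ...]
circ [699.  55.] 159
  px [138. 180.] n 30 mean [838. 119.  90.] min [834.  97.  84.] max [847. 137.  94.] circ [843. 117.] 20
  px [140. 255.] n 183 mean [661. 318.  87.] min [631. 300.  84.] max [691. 346.  94.] circ [660. 321.] 33
collar/shaft
  px [207. 186.] n 162 mean [637.  61. 106.] min [619.  35.  98.] max [662.  80. 128.] circ [640.  58.] 24
green front
  px [269. 234.] n 672 mean [432.  82.  45.] min [425. -46.   4.] max [443. 179.  71.] circ [432.  67.] 113
tray floor
  px [243. 221.] n 2384 mean [529.  53.  14.] min [455. -40.  10.] max [603. 140.  20.] circ [529.  51.] 113
  px [221. 248.] n 115 mean [534. 165.  15.] min [451. 159.  10.] max [620. 174.  20.] circ [535. 169.] 85
```

```bash
python3 - <<'E'
from m import *
c=pickle.load(open("side.pkl","rb")); W=cloud(c)
hsv=cv2.cvtColor(c["frame"],cv2.COLOR_RGB2HSV); H,S,V=[hsv[...,i].astype(int) for i in range(3)]
m=np.zeros(H.shape,bool); m[193:273,240:300]=1
g=m&(H>55)&(H<90)&(S>80)
P=W[g]; 
for lo,hi in((8,60),(64,72)):
    Q=P[(P[:,2]>lo/1e3)&(P[:,2]<hi/1e3)]*1000
    f=cv2.fitLine(Q[:,:2].astype(np.float32),cv2.DIST_HUBER,0,.01,.01).ravel(); print(lo,len(Q),f, Q.min(0).round(),Q.max(0).round())
# box top
m[:]=0; m[140:273,130:270]=1
Q=W[m&(W[...,2]>.087)&(W[...,2]<.093)]; Q=Q[(Q[:,0]<.83)&(Q[:,1]<.19)]*1000
r=cv2.minAreaRect(Q[:,:2].astype(np.float32)); print("box",r, cv2.boxPoints(r).round())
# collar & shaft
m[:]=0; m[165:202,186:228]=1
for lo,hi in((99,105),(110,124),(124,132)):
    Q=W[m&(W[...,2]>lo/1e3)&(W[...,2]<hi/1e3)]*1000
    print(lo,len(Q),Q.mean(0).round(1),cv2.minEnclosingCircle(Q[:,:2].astype(np.float32)))
# tray walls tops z 30-36+? 
m[:]=0; m[180:273,200:300]=1
Q=W[m&(W[...,2]>.012)&(W[...,2]<.018)]*1000
print("floor",cv2.boxPoints(cv2.minAreaRect(Q[(Q[:,1]<150)][:,:2].astype(np.float32))).round())
for n in("scene","side"):
    c=pickle.load(open(n+".pkl","rb")); W=cloud(c)*1000
    hsv=cv2.cvtColor(c["frame"],cv2.COLOR_RGB2HSV); H,S,V=[hsv[...,i].astype(int) for i in range(3)]
    reg=(W[...,0]>380)&(W[...,0]<530)&(W[...,1]<-262)&(W[...,1]>-310)
    for nm,k in(("gripTop",(H>18)&(H<34)&(S>120)&(W[...,2]>66)&(W[...,2]<74)),("knobTop",((H<8)|(H>172))&(S>120)&(W[...,2]>80)&(W[...,2]<90)),("arm",(S<70)&(W[...,2]>34)&(W[...,2]<41))):
        Q=W[reg&k]
        if len(Q)>3: print(n,nm,len(Q),Q.mean(0).round(1),cv2.fitLine(Q[:,:2].astype(np.float32),cv2.DIST_HUBER,0,.01,.01).ravel().round(3),Q.min(0).round(),Q.max(0).round())
E
```

```text
8 387 [4.0226527e-02 9.9919057e-01 4.3051825e+02 8.1535698e+01] [425. -46.   8.] [443. 179.  60.]
64 235 [3.8628697e-02 9.9925363e-01 4.3367130e+02 7.4003036e+01] [426. -44.  64.] [442. 179.  71.]
box ((698.461181640625, 54.92799377441406), (233.0065155029297, 226.4391326904297), 87.65111541748047) [[581. -57.]
 [807. -66.]
 [816. 167.]
 [590. 176.]]
99 104 [636.6  61.5 101.2] ((638.0808715820312, 57.893646240234375), 22.449440002441406)
110 27 [637.   60.  118.2] ((637.6544799804688, 57.45027542114258), 9.250298500061035)
124 13 [638.3  58.2 126.3] ((638.84521484375, 56.78970718383789), 6.5129075050354)
floor [[ 408. -172.]
 [ 585. -186.]
 [ 610.  136.]
 [ 433.  150.]]
side gripTop 35 [ 436.7 -275.1   68.8] [ 9.70000e-01  2.42000e-01  4.37431e+02 -2.74852e+02] [ 422. -287.   66.] [ 450. -266.   72.]
side knobTop 26 [ 501.  -284.9   84.3] [   0.801   -0.598  501.462 -284.522] [ 493. -298.   81.] [ 513. -276.   87.]
side arm 77 [ 462.1 -282.1   36.6] [ 9.98000e-01 -6.80000e-02  4.62348e+02 -2.81825e+02] [ 400. -298.   34.] [ 529. -266.   40.]
```

>>> apply_moves(
  motion=[-30,60,0,0,0,0.186,0.6,-30,60,20,0,0,0.186,0.6,-30,60,20,0,0,0.186,0.6,-20,60,30,0,0,0.186,0.6,0,40,0,0,0,0.186,0.6,0,0,0,0,0,0.186,0.6,0,0,0,0,0,0.186,0.6,0,0,0,0,0,0.186,0.6],
  grip_force=30,
)

```text
time_s: 1.1
eef_pos: [0.4752, 0.2568, 0.2933]
tool_rot: [0.038, 0.999, -0.0, -0.0]
force: [-0.3, 0.0, 0.3]
opening: 0.796
gripper_force: 0.0
```

```bash
cat > casts.py <<'E'
from m import *
import sys
c=shot(sys.argv[1] if len(sys.argv)>1 else "side"); W=cloud(c)
print(bot.observe()["eef_pos"].round(4),bot.observe()["tool_rot"].round(4),round(bot.observe()["opening"],2))
reg=(W[...,0]>.38)&(W[...,0]<.62)&(W[...,1]>.2)&(W[...,1]<.45)
comps(reg,W,.024,.034,60)
E
python3 casts.py wrist; python3 casts.py side
```

```text
[0.4753 0.2567 0.2933] [ 3.440e-02  9.994e-01 -2.000e-04 -5.000e-04] 0.8
  px [331. 116.] n 1034 mean [439. 364.  29.] min [416. 340.  24.] max [464. 387.  32.] circ [440. 364.] 24
  px [264. 126.] n 994 mean [446. 273.  29.] min [422. 250.  26.] max [469. 296.  32.] circ [446. 274.] 24
  px [339. 195.] n 822 mean [552. 374.  29.] min [530. 351.  24.] max [577. 398.  32.] circ [553. 375.] 24
  px [274. 201.] n 798 mean [554. 280.  29.] min [532. 257.  24.] max [579. 304.  32.] circ [555. 280.] 24
[0.4753 0.2567 0.2933] [ 4.060e-02  9.992e-01 -1.000e-04 -4.000e-04] 0.8
  px [188. 275.] n 257 mean [555. 281.  27.] min [532. 258.  24.] max [579. 304.  31.] circ [555. 281.] 24
  px [228. 292.] n 286 mean [446. 275.  27.] min [423. 250.  24.] max [469. 298.  31.] circ [446. 274.] 24
  px [165. 307.] n 300 mean [553. 376.  27.] min [531. 352.  24.] max [578. 400.  31.] circ [554. 376.] 24
  px [209. 325.] n 336 mean [440. 365.  27.] min [417. 342.  24.] max [464. 388.  30.] circ [440. 364.] 24
```

>>> apply_moves(
  motion=[-15,10,-50,0,0,0,0.6,-14,7,-50,0,0,0,0.6,0,0,-50,0,0,0,0.6,0,0,-50,0,0,0,0.6,0,0,-30,0,0,0,0.6,0,0,0,0,0,0,0.6],
)

```text
time_s: 1.95
eef_pos: [0.4443, 0.2727, 0.0612]
tool_rot: [0.043, 0.999, -0.001, -0.003]
force: [-0.1, 0.1, 0.5]
opening: 0.805
gripper_force: 0.0
```

>>> apply_moves(
  motion=[1,1,-30,0,0,0,0.6,0,0,-26,0,0,0,0.6,0,0,0,0,0,0,-0.3,0,0,0,0,0,0,-0.3,0,0,0,0,0,0,-0.3,0,0,20,0,0,0,-0.3,0,0,50,0,0,0,-0.3,0,0,50,0,0,0,-0.3],
)

```text
time_s: 2.95
eef_pos: [0.4476, 0.2746, 0.1299]
tool_rot: [0.042, 0.999, 0.0, 0.0]
force: [0.5, 0.5, -1.3]
opening: 0.549
gripper_force: 31.2
```

>>> apply_moves(
  motion=[17,-52,0,0,0,0.02,-0.3,17,-52,0,0,0,0.02,-0.3,17,-52,0,0,0,0,-0.3,17,-52,0,0,0,0,-0.3,16,-50,0,0,0,0,-0.3,0,0,-30,0,0,0,-0.3,0,0,-30,0,0,0,-0.3,0,0,0,0,0,0,-0.3],
)

```text
time_s: 3.95
eef_pos: [0.5299, 0.0167, 0.0665]
tool_rot: [0.022, 1.0, 0.0, -0.002]
force: [0.5, 0.3, -0.7]
opening: 0.547
gripper_force: 31.3
```

```bash
python3 - <<'E'
from m import *
o=bot.observe(); print(o["eef_pos"].round(4),o["tool_rot"].round(3),o["opening"].round(2))
c=shot("side"); save(c,"s1.png",s=1.5)
E
```

```text
Traceback (most recent call last):
AttributeError: 'float' object has no attribute 'round'
```

>>> apply_moves(
  motion=[1,0,-25,0,0,0,-0.3,0,0,-20,0,0,0,-0.3,0,0,0,0,0,0,-0.3],
)

```text
time_s: 4.32
eef_pos: [0.533, 0.0168, 0.0236]
tool_rot: [0.021, 1.0, -0.0, 0.0]
force: [-0.3, 0.2, -0.1]
opening: 0.55
gripper_force: 32.7
```

>>> apply_moves(
  motion=[0,0,-3,0,0,0,-0.3,0,0,0,0,0,0,0.4,0,0,0,0,0,0,0.5,0,0,40,0,0,0,0.6,0,0,55,0,0,0,0.6,8,55,15,0,0,0,0.6,8,55,0,0,0,0,0.6,8,55,0,0,0,0,0.6],
)

```text
time_s: 5.32
eef_pos: [0.5571, 0.1831, 0.1308]
tool_rot: [0.022, 1.0, 0.0, 0.001]
force: [1.1, 0.6, -0.0]
opening: 0.8
gripper_force: 0.0
```

```bash
python3 - <<'E'
from m import *
o=bot.observe(); print(o["eef_pos"].round(4),o["tool_rot"].round(3),o["opening"])
c=shot("side"); save(c,"s1.png",s=1.5); W=cloud(c)
comps((W[...,0]>.44)&(W[...,0]<.59)&(W[...,1]>-.04)&(W[...,1]<.16),W,.038,.05,40)
E
python3 casts.py
```

```text
[0.5571 0.1831 0.1308] [0.022 1.    0.    0.001] 0.800448760679843
  px [264. 196.] n 131 mean [510. -36.  44.] min [444. -40.  38.] max [588. -31.  50.] circ [516. -35.] 72
  px [248. 206.] n 171 mean [532.  19.  42.] min [510.  -7.  38.] max [558.  39.  45.] circ [534.  18.] 25
[0.5566 0.1865 0.1304] [1.890e-02 9.998e-01 9.000e-04 6.000e-04] 0.8
  px [188. 275.] n 257 mean [555. 282.  27.] min [532. 256.  24.] max [578. 305.  32.] circ [556. 281.] 25
  px [165. 307.] n 302 mean [553. 376.  27.] min [530. 352.  24.] max [578. 399.  31.] circ [554. 376.] 24
  px [209. 325.] n 337 mean [440. 365.  27.] min [417. 341.  24.] max [463. 388.  31.] circ [440. 364.] 24
```

View pics/s1.png

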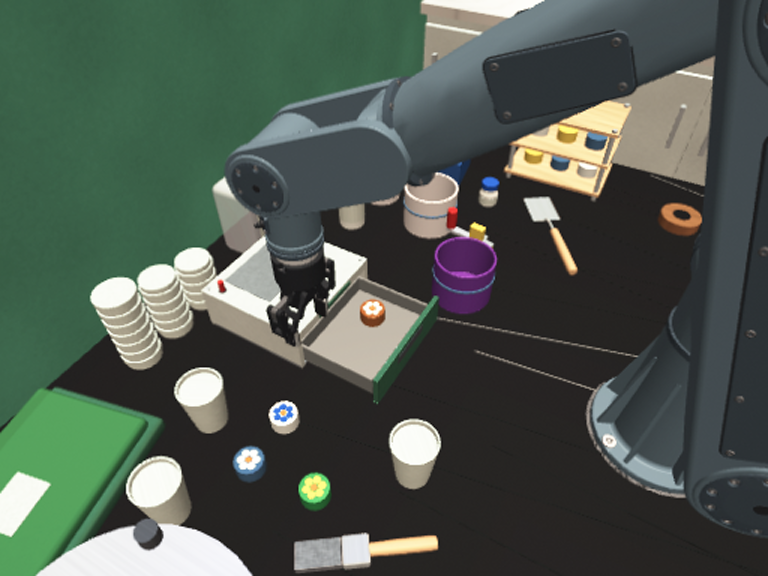

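The picture shows the amber cast flat in the tray at (372,312); nothing else has moved. The white one is next.

>>> apply_moves(
  motion=[0,47,0,0,0,0,0.6,-1,47,-30,0,0,0,0.6,0,0,-50,0,0,0,0.6,0,0,-45,0,0,0,0.6,0,0,0,0,0,0,-0.3,0,0,0,0,0,0,-0.3,0,0,0,0,0,0,-0.3,0,0,0,0,0,0,-0.3],
)

```text
time_s: 6.42
eef_pos: [0.557, 0.2758, 0.0068]
tool_rot: [0.022, 1.0, 0.0, 0.002]
force: [1.0, 0.1, 0.9]
opening: 0.55
gripper_force: 33.6
```

>>> apply_moves(
  motion=[0,0,40,0,0,0,-0.3,0,0,50,0,0,0,-0.3,-7,-57,0,0,0,0,-0.3,-7,-57,0,0,0,0,-0.3,-7,-55,0,0,0,0,-0.3,0,0,-30,0,0,0,-0.3,0,0,-30,0,0,0,-0.3,0,0,0,0,0,0,-0.3],
)

```text
time_s: 7.42
eef_pos: [0.5329, 0.1064, 0.0335]
tool_rot: [0.022, 1.0, -0.0, -0.002]
force: [0.0, -0.4, -0.0]
opening: 0.556
gripper_force: 33.8
```

>>> apply_moves(
  motion=[1,0,-11,0,0,0,-0.3,0,0,0,0,0,0,0.4,0,0,0,0,0,0,0.5,0,0,50,0,0,0,0.6,0,0,50,0,0,0,0.6,6,57,0,0,0,0,0.6,6,57,0,0,0,0,0.6,0,0,0,0,0,0,0.6],
)

```text
time_s: 8.43
eef_pos: [0.5478, 0.2244, 0.1249]
tool_rot: [0.019, 1.0, 0.001, 0.001]
force: [-0.2, -0.2, -0.1]
opening: 0.798
gripper_force: 0.0
```

```bash
cat >> casts.py <<'E'
print("tray");comps((W[...,0]>.44)&(W[...,0]<.59)&(W[...,1]>-.03)&(W[...,1]<.15),W,.038,.048,40)
E
python3 casts.py
```

```text
[0.5476 0.2224 0.1244] [1.960e-02 9.998e-01 0.000e+00 5.000e-04] 0.8
  px [165. 307.] n 306 mean [553. 376.  27.] min [530. 351.  24.] max [577. 399.  31.] circ [554. 376.] 24
  px [209. 325.] n 335 mean [440. 365.  27.] min [417. 341.  24.] max [464. 388.  30.] circ [441. 365.] 24
tray
  px [248. 206.] n 168 mean [532.  19.  42.] min [509.  -6.  38.] max [556.  41.  46.] circ [533.  18.] 24
  px [230. 226.] n 193 mean [538. 108.  42.] min [515.  85.  38.] max [562. 130.  46.] circ [538. 108.] 24
```

>>> apply_moves(
  motion=[3,53,0,0,0,0,0.6,3,53,0,0,0,0,0.6,0,50,-10,0,0,0,0.6,0,0,-58,0,0,0,0.6,0,0,-50,0,0,0,0.6,0,0,0,0,0,0,-0.3,0,0,0,0,0,0,-0.3,0,0,0,0,0,0,-0.3],
)

```text
time_s: 9.48
eef_pos: [0.556, 0.3771, 0.0092]
tool_rot: [0.022, 1.0, 0.001, 0.002]
force: [0.2, -0.0, -0.9]
opening: 0.549
gripper_force: 33.6
```

>>> apply_moves(
  motion=[0,0,40,0,0,0,-0.3,0,0,50,0,0,0,-0.3,-16,-54,0,0,0,0,-0.3,-16,-54,0,0,0,0,-0.3,-16,-54,0,0,0,0,-0.3,-15,-53,0,0,0,0,-0.3,-15,-53,0,0,0,0,-0.3,0,0,-30,0,0,0,-0.3],
)

```text
time_s: 10.48
eef_pos: [0.4789, 0.1054, 0.07]
tool_rot: [0.024, 1.0, -0.0, 0.005]
force: [0.8, 0.1, -0.5]
opening: 0.546
gripper_force: 33.9
```

>>> apply_moves(
  motion=[0,2,-20,0,0,0,-0.3,0,0,-23,0,0,0,-0.3,0,0,0,0,0,0,-0.3],
)

```text
time_s: 10.85
eef_pos: [0.4755, 0.1104, 0.0232]
tool_rot: [0.022, 1.0, -0.0, -0.0]
force: [-0.3, 0.6, -0.6]
opening: 0.552
gripper_force: 33.9
```

>>> apply_moves(
  motion=[0,0,-1,0,0,0,-0.3,0,0,0,0,0,0,0.4,0,0,0,0,0,0,0.5,0,0,50,0,0,0,0.6,0,0,50,0,0,0,0.6,-6,57,0,0,0,0,0.6,-6,57,0,0,0,0,0.6,0,50,0,0,0,0,0.6],
)

```text
time_s: 11.85
eef_pos: [0.4634, 0.2765, 0.1226]
tool_rot: [0.021, 1.0, 0.0, 0.001]
force: [0.6, -0.6, -0.8]
opening: 0.801
gripper_force: 0.0
```

```bash
python3 casts.py
```

```text
[0.4632 0.2815 0.1229] [0.0203 0.9998 0.002  0.001 ] 0.8
  px [209. 325.] n 334 mean [440. 365.  27.] min [417. 341.  24.] max [463. 389.  31.] circ [441. 365.] 24
tray
  px [248. 206.] n 171 mean [533.  19.  42.] min [510.  -9.  38.] max [557.  42.  47.] circ [533.  16.] 25
  px [249. 235.] n 210 mean [479. 112.  42.] min [456.  87.  38.] max [503. 134.  47.] circ [479. 109.] 25
```

>>> apply_moves(
  motion=[-11,41,0,0,0,0,0.6,-11,41,0,0,0,0,0.6,0,0,-57,0,0,0,0.6,0,0,-59,0,0,0,0.6,0,0,0,0,0,0,-0.3,0,0,0,0,0,0,-0.3,0,0,0,0,0,0,-0.3,0,0,40,0,0,0,-0.3],
)

```text
time_s: 12.9
eef_pos: [0.4407, 0.3559, 0.0461]
tool_rot: [0.022, 1.0, -0.001, -0.001]
force: [0.6, 0.7, -0.9]
opening: 0.553
gripper_force: 33.5
```

>>> apply_moves(
  motion=[0,0,40,0,0,0,-0.3,5,-56,15,0,0,0,-0.3,6,-56,0,0,0,0,-0.3,6,-56,0,0,0,0,-0.3,6,-56,0,0,0,0,-0.3,6,-56,0,0,0,0,-0.3,5,-56,0,0,0,0,-0.3,0,0,-30,0,0,0,-0.3],
)

```text
time_s: 13.9
eef_pos: [0.4806, 0.0158, 0.0756]
tool_rot: [0.024, 1.0, -0.001, 0.006]
force: [0.2, 0.5, -1.3]
opening: 0.55
gripper_force: 33.8
```

>>> apply_moves(
  motion=[-3,0,-25,0,0,0,-0.3,0,0,-26,0,0,0,-0.3,0,0,0,0,0,0,-0.3],
)

```text
time_s: 14.28
eef_pos: [0.4724, 0.0205, 0.0203]
tool_rot: [0.022, 1.0, 0.0, -0.0]
force: [-0.1, 0.4, -0.5]
opening: 0.546
gripper_force: 33.8
```

>>> apply_moves(
  motion=[0,0,0,0,0,0,0.4,0,0,0,0,0,0,0.5,0,0,50,0,0,0,0.6,0,0,55,0,0,0,0.6,-50,23,0,0,0,0,0,-50,23,0,0,0,0,-0.5,-5,0,0,0,-0.15,0,-1,0,0,0,0,-0.15,0,-1],
)

```text
time_s: 15.28
eef_pos: [0.3682, 0.067, 0.126]
tool_rot: [0.02, 0.988, 0.003, 0.153]
force: [-0.4, -0.4, -0.0]
opening: 0.006
gripper_force: 0.0
```

```bash
python3 casts.py; python3 - <<'E'
from m import *
o=bot.observe(); print(o["eef_pos"].round(4),o["tool_rot"].round(3),o["opening"])
c=shot("scene"); save(c,"s2.png",(190,100,390,260),4)
E
```

```text
[0.3645 0.0679 0.1234] [0.02   0.988  0.0033 0.1534] 0.0
tray
  px [248. 206.] n 164 mean [533.  19.  42.] min [511.  -7.  38.] max [558.  43.  46.] circ [533.  18.] 25
  px [266. 214.] n 178 mean [473.  22.  42.] min [451.  -3.  38.] max [497.  45.  45.] circ [475.  21.] 25
  px [230. 226.] n 196 mean [538. 109.  42.] min [516.  83.  39.] max [561. 131.  46.] circ [540. 107.] 25
  px [249. 235.] n 211 mean [479. 112.  42.] min [456.  87.  38.] max [502. 134.  46.] circ [480. 111.] 25
[0.3645 0.0679 0.1234] [0.02  0.988 0.003 0.153] 0.0004602247978999997
```

View pics/s2.png

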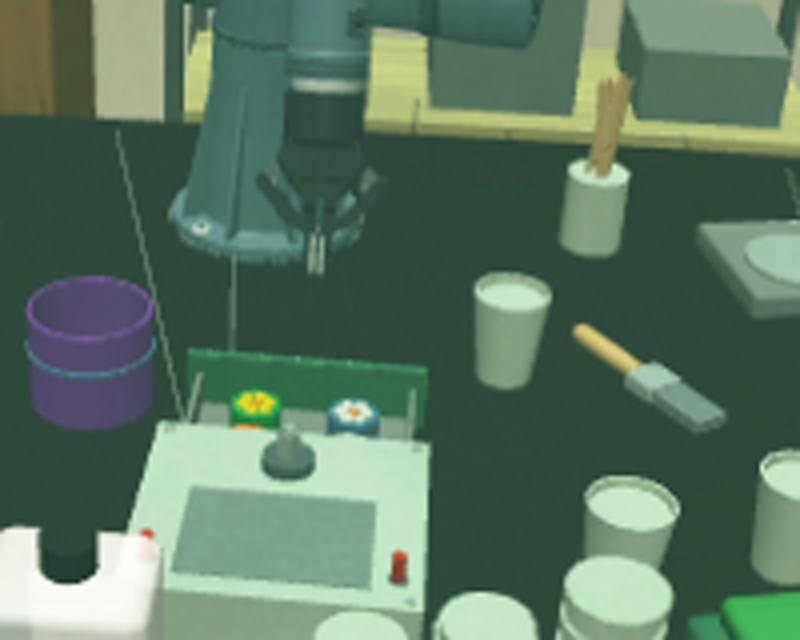

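All four casts lie flat in the tray with their tops at 42–43 mm. The closed gripper is in front of the panel, so I lower it and push.

>>> apply_moves(
  motion=[0,0,-45,0,0,0,-1,0,0,-43,0,0,0,-1,40,-1,0,0,0,0,-1,20,-1,0,0,0,0,-1,20,-1,0,0,0,0,-1,20,-1,0,0,0,0,-1,20,-1,0,0,0,0,-1,20,0,0,0,0,0,-1],
)

```text
time_s: 16.38
eef_pos: [0.5092, 0.0615, 0.0363]
tool_rot: [0.021, 0.989, 0.003, 0.148]
force: [-2.0, -1.7, 0.6]
opening: -0.001
gripper_force: 0.9
```

>>> apply_moves(
  motion=[16,-1,0,0,0,0,-1,16,0,0,0,0,0,-1,10,-1,0,0,0,0,-1,6,0,0,0,0,0,-1,5,0,0,0,0,0,-1,5,0,0,0,0,0,-1],
)

```text
time_s: 17.12
eef_pos: [0.5631, 0.0598, 0.0355]
tool_rot: [0.021, 0.989, 0.003, 0.146]
force: [-6.5, -2.3, 1.9]
opening: 0.0
gripper_force: 3.0
```

>>> apply_moves(
  motion=[4,0,0,0,0,0,-1,4,0,0,0,0,0,-1,2,0,0,0,0,0,-1,0,0,0,0,0,0,-1],
)

```text
time_s: 17.62
eef_pos: [0.5696, 0.0603, 0.0342]
tool_rot: [0.021, 0.99, 0.004, 0.143]
force: [-24.2, -2.2, 15.4]
opening: -0.002
gripper_force: 12.0
```

>>> apply_moves(
  motion=[-15,0,0,0,0,0,-1,-50,0,20,0,0,0,-1,-10,0,60,0,0.15,0,-0.5,0,0,60,0,0.15,0,0,0,-30,50,0,0,0,0,-10,-60,0,0,0,0,0,-10,-60,0,0,0,0,0,-10,-60,0,0,0,0,0],
)

```text
time_s: 18.62
eef_pos: [0.4737, -0.1518, 0.2116]
tool_rot: [0.02, 1.0, 0.001, 0.02]
force: [0.3, -0.3, -0.5]
opening: 0.499
gripper_force: 0.0
```

```bash
cat > crank.py <<'E'
from m import *
import sys
def crank(c,reg=None):
    W=cloud(c)*1000
    hsv=cv2.cvtColor(c["frame"],cv2.COLOR_RGB2HSV); H,S,V=[hsv[...,i].astype(int) for i in range(3)]
    r=(W[...,0]>360)&(W[...,0]<560)&(W[...,1]<-215)&(W[...,1]>-350) if reg is None else reg(W)
    for nm,k in(("yel",(H>18)&(H<34)&(S>120)&(W[...,2]>55)&(W[...,2]<76)),("yelTop",(H>18)&(H<34)&(S>120)&(W[...,2]>67)&(W[...,2]<76)),("knob",((H<8)|(H>172))&(S>120)&(W[...,2]>80)&(W[...,2]<92)),("arm",(S<70)&(W[...,2]>34)&(W[...,2]<44))):
        Q=W[r&k]
        if len(Q)>3: print(nm,len(Q),Q.mean(0).round(1),cv2.minAreaRect(Q[:,:2].astype(np.float32)),Q.min(0).round(),Q.max(0).round())
if __name__=="__main__":
    o=bot.observe(); print(o["eef_pos"].round(4),o["tool_rot"].round(3))
    for n in sys.argv[1:]: print(n); crank(shot(n))
E
python3 crank.py side wrist
python3 - <<'E'
from m import *
c=shot("side"); W=cloud(c)
hsv=cv2.cvtColor(c["frame"],cv2.COLOR_RGB2HSV); H,S=hsv[...,0],hsv[...,1]
g=(H>55)&(H<90)&(S>80)&(W[...,0]>.4)&(W[...,0]<.63)&(W[...,1]>-.07)&(W[...,1]<.19)&(W[...,2]>.03)&(W[...,2]<.06)
Q=W[g]*1000; print(len(Q),cv2.fitLine(Q[:,:2].astype(np.float32),cv2.DIST_HUBER,0,.01,.01).ravel())
E
```

```text
[ 0.4737 -0.1518  0.2116] [0.02  1.    0.001 0.02 ]
side
yel 64 [ 436.4 -274.    64.7] ((437.5417785644531, -276.43963623046875), (19.044939041137695, 30.757631301879883), 85.89199829101562) [ 422. -286.   55.] [ 453. -266.   72.]
yelTop 30 [ 436.3 -276.5   69.2] ((436.8479919433594, -277.3879699707031), (17.14253807067871, 28.747861862182617), 85.32427978515625) [ 422. -286.   67.] [ 451. -268.   72.]
knob 25 [ 501.7 -285.6   84. ] ((501.3408203125, -286.185546875), (16.44015121459961, 18.97591781616211), 26.51036262512207) [ 493. -297.   80.] [ 511. -275.   87.]
arm 103 [ 485.5 -279.8   37.6] ((478.9684143066406, -281.39495849609375), (33.39711380004883, 160.20681762695312), 89.35365295410156) [ 399. -298.   34.] [ 559. -264.   44.]
wrist
yel 684 [ 436.8 -274.3   68.4] ((437.5447998046875, -276.4346923828125), (16.591188430786133, 30.029964447021484), 80.69580078125) [ 422. -287.   55.] [ 453. -267.   73.]
yelTop 535 [ 437.3 -275.7   70.4] ((437.5858154296875, -276.3752746582031), (16.3437442779541, 29.99180793762207), 79.79672241210938) [ 422. -287.   67.] [ 453. -267.   73.]
knob 388 [ 500.7 -285.7   85.8] ((501.5327453613281, -286.5671081542969), (20.56730079650879, 20.236534118652344), 21.123903274536133) [ 491. -297.   80.] [ 512. -276.   89.]
arm 1870 [ 455.1 -275.6   38.6] ((474.66033935546875, -274.877685546875), (94.15292358398438, 143.5628662109375), 63.047447204589844) [ 399. -349.   34.] [ 560. -252.   44.]
241 [3.8051076e-02 9.9927580e-01 5.8052496e+02 7.5072823e+01]
```

>>> apply_moves(
  motion=[-12,-42,0,0,0.04,-0.06,0,-12,-42,0,0,0,-0.06,0,-12,-41,-20,0,0,0,0,0,0,-40,0,0,0,0,0,0,-40,0,0,0,0,0,0,0,0,0,0,0],
)

```text
time_s: 19.52
eef_pos: [0.4363, -0.2718, 0.1079]
tool_rot: [0.08, 0.997, 0.003, -0.004]
force: [-0.6, -0.3, 0.3]
opening: 0.503
gripper_force: 0.0
```

```bash
python3 crank.py side wrist
```

```text
[ 0.4363 -0.2718  0.1079] [ 0.08   0.997  0.003 -0.004]
side
yel 62 [ 435.9 -273.9   65.2] ((436.7891845703125, -277.0413513183594), (19.333314895629883, 29.971290588378906), 78.19059753417969) [ 422. -287.   56.] [ 453. -266.   71.]
yelTop 29 [ 436.7 -275.9   69.3] ((436.46533203125, -276.22601318359375), (16.537139892578125, 28.82081413269043), 81.4345474243164) [ 422. -287.   67.] [ 451. -269.   71.]
knob 24 [ 501.6 -286.    84.1] ((501.9042663574219, -287.2950439453125), (16.356189727783203, 20.124858856201172), 22.0850887298584) [ 491. -297.   81.] [ 513. -277.   87.]
arm 102 [ 486.4 -280.1   38. ] ((479.83526611328125, -284.8968505859375), (160.4488983154297, 35.107418060302734), 2.609961986541748) [ 399. -301.   34.] [ 559. -264.   44.]
wrist
yel 10 [ 423.1 -274.9   68.5] ((423.1048889160156, -275.0356140136719), (11.040299415588379, 0.5370854139328003), 79.88168334960938) [ 422. -280.   67.] [ 424. -270.   69.]
yelTop 10 [ 423.1 -274.9   68.5] ((423.1048889160156, -275.0356140136719), (11.040299415588379, 0.5370854139328003), 79.88168334960938) [ 422. -280.   67.] [ 424. -270.   69.]
knob 768 [ 499.4 -286.9   85.5] ((501.0792236328125, -286.8737487792969), (20.657142639160156, 21.484325408935547), 83.5997543334961) [ 490. -297.   80.] [ 512. -277.   88.]
arm 3140 [ 447.9 -279.    38.9] ((477.012451171875, -288.4074401855469), (60.38352584838867, 158.9038848876953), 84.3723373413086) [ 398. -322.   34.] [ 559. -253.   44.]
```

>>> apply_moves(
  motion=[1,-4,-30,0,0,0,0,0,0,-30,0,0,0,0,0,0,-3,0,0,0,0,0,0,0,0,0,0,0],
  grip_force=70,
)

```text
time_s: 20.12
eef_pos: [0.4398, -0.2796, 0.0496]
tool_rot: [0.08, 0.997, -0.0, -0.001]
force: [-0.5, 0.1, 0.4]
opening: 0.496
gripper_force: 0.0
```

>>> apply_moves(
  motion=[-2,3,-4,0,0,0,0,0,0,0,0,0,0,-1,0,0,0,0,0,0,-1,0,0,0,0,0,0,-1,0,0,0,0,0,0,-1],
)

```text
time_s: 20.75
eef_pos: [0.4369, -0.2762, 0.0442]
tool_rot: [0.081, 0.997, 0.0, -0.001]
force: [-1.2, 0.5, 6.0]
opening: 0.174
gripper_force: 71.1
```

>>> apply_moves(
  motion=[0,0,30,0,0,0,-1,0,0,50,0,0,0,-1,0,0,60,0,0,0,-1,10,40,60,0,0,0,-1,15,58,0,0,0,0,-1,15,58,0,0,0,0,-1,15,58,0,0,0,0,-1,15,58,0,0,0,0,-1],
)

```text
time_s: 21.75
eef_pos: [0.5048, -0.0075, 0.2344]
tool_rot: [0.081, 0.997, 0.001, -0.002]
force: [1.8, 0.2, -2.3]
opening: 0.172
gripper_force: 69.8
```

```bash
python3 - <<'E'
from m import *
o=bot.observe(); print(o["eef_pos"].round(4),o["tool_rot"].round(3),o["opening"],o["force"])
c=shot("wrist"); print(-np.array(c["R"]).T@np.array(c["t"])); print(proj(c,[[.638,.0575,.128],[.638,.0575,.102]]).round())
save(c,"w1.png",s=1.5); pickle.dump(c,open("w1.pkl","wb"))
E
```

```text
[ 0.5048 -0.0075  0.2344] [ 0.081  0.997  0.001 -0.002] 0.17169331842342206 [ 1.75608999  0.20784914 -2.29679253]
[0.42719733 0.00530055 0.37821901]
[[338. 299.]
 [332. 283.]]
```

View pics/w1.png

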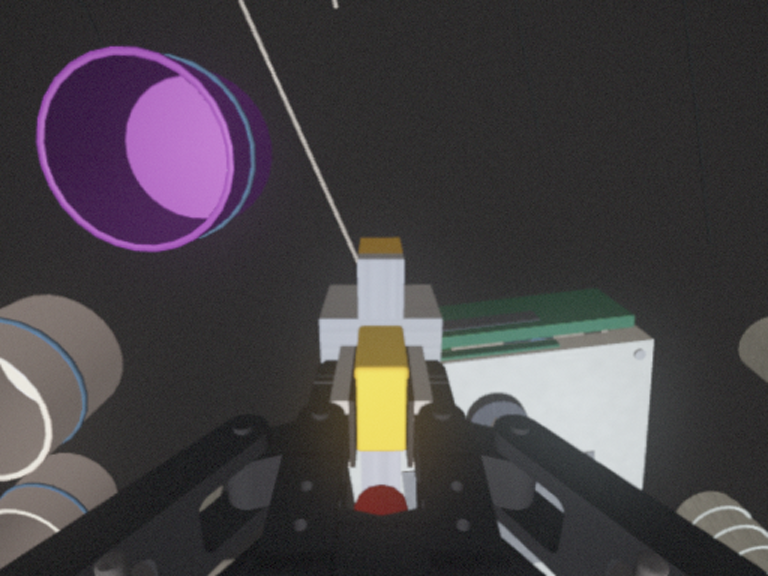

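>>> apply_moves(
  motion=[45,-10,0,0,0,0,-1,45,-10,0,0,0,0,-1,0,0,0,0,0,0,-1],
)

```text
time_s: 22.18
eef_pos: [0.5965, -0.0303, 0.2329]
tool_rot: [0.081, 0.997, 0.001, -0.003]
force: [-1.1, 0.4, -3.0]
opening: 0.176
gripper_force: 70.0
```

```bash
python3 - <<'E'
from m import *
o=bot.observe(); print(o["eef_pos"].round(4),o["tool_rot"].round(3))
c=shot("wrist"); p=proj(c,[[.638,.0575,.124]])[0].round().astype(int); print(p)
a,b=max(p[0]-50,0),max(p[1]-40,0)
save(c,"w2.png",(a,b,a+100,b+80),7); pickle.dump(c,open("w2.pkl","wb")); print(a,b)
E
```

```text
[ 0.5965 -0.0303  0.2329] [ 0.081  0.997  0.001 -0.003]
[355 211]
305 171
```

View pics/w2.png

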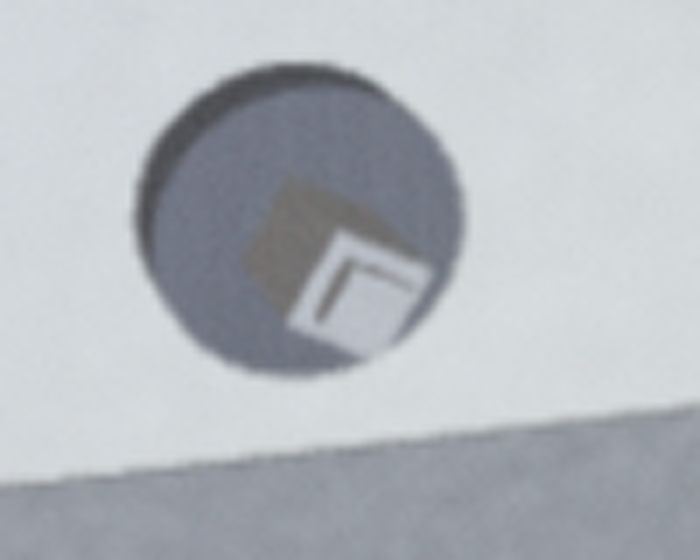

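The enlarged crop shows the shaft's shoulder square, with corners at (340,230), (435,268), (375,360) and (288,325). I cast these onto z = 124 mm, and the collar top's centre (308,232) onto z = 102 mm.

```bash
python3 - <<'E'
from m import *
c=pickle.load(open("w2.pkl","rb"))
P=np.array([ray(c,305+(x+.5)/7-.5,171+(y+.5)/7-.5,.124)[:2]*1000 for x,y in((340,230),(435,268),(375,360),(288,325))])
print(P.round(1),P.mean(0).round(1)); d=np.roll(P,-1,0)-P
print(np.linalg.norm(d,axis=1).round(1),np.degrees(np.arctan2(d[:,1],d[:,0])).round(1))
print(ray(c,305+308/7-.5,171+232/7-.5,.102)*1000)
E
```

```text
[[630.   55.9]
 [637.3  67.9]
 [649.2  59.4]
 [642.3  48.3]] [639.7  57.9]
[14.  14.5 13.  14.4] [  58.5  -35.5 -122.   148.4]
[639.14666621  57.7177891  102.        ]
```

>>> apply_moves(
  motion=[15,30,0,0,0,-0.14,-1,14,30,0,0,0,-0.14,-1,14,28,0,0,0,-0.13,-1,0,0,-30,0,0,0,-1,0,0,-15,0,0,0,-1,0,0,0,0,0,0,-1,0,0,0,0,0,0,-1],
)

```text
time_s: 23.1
eef_pos: [0.6384, 0.0579, 0.1912]
tool_rot: [0.282, 0.959, 0.001, -0.001]
force: [0.0, -0.8, -2.8]
opening: 0.174
gripper_force: 70.1
```

>>> apply_moves(
  motion=[1,0,-12,0,0,0,-1,0,0,-8,0,0,0,-1,0,0,-5,0,0,0,-1,0,0,0,0,0,0,-1],
)

```text
time_s: 23.6
eef_pos: [0.6387, 0.0585, 0.1644]
tool_rot: [0.282, 0.959, 0.001, -0.002]
force: [0.5, -0.0, -3.5]
opening: 0.175
gripper_force: 70.2
```

>>> apply_moves(
  motion=[0,0,-8,0,0,0,-1,0,0,-7,0,0,0,-1,0,0,-2,0,0,0,-1,0,0,0,0,0,0,-1],
)

```text
time_s: 24.1
eef_pos: [0.639, 0.0585, 0.1479]
tool_rot: [0.282, 0.959, 0.001, -0.002]
force: [-0.0, 0.3, -3.7]
opening: 0.174
gripper_force: 70.2
```

>>> apply_moves(
  motion=[0,0,-2,0,0,0,-1,0,0,0,0,0,0,-0.3,0,0,0,0,0,0,0.1,0,0,50,0,0,0,0.1,0,0,20,0,0,0,0.1,28,-18,0,0,0,0,0.1,27,-17,0,0,0,0,0.1,0,0,0,0,0,0,0.1],
)

```text
time_s: 25.1
eef_pos: [0.6953, 0.022, 0.2159]
tool_rot: [0.283, 0.959, 0.001, -0.001]
force: [-0.4, 0.8, -0.2]
opening: 0.548
gripper_force: 0.0
```

```bash
python3 - <<'E'
from m import *
from crank import crank
o=bot.observe(); print(o["eef_pos"].round(4),o["tool_rot"].round(3),o["joint_pos"].round(2))
c=shot("wrist"); W=cloud(c)*1000; s=shot("side"); save(s,"s3.png",(100,90,300,240),4)
for n,c in(("w",c),("s",s)):
    W=cloud(c)*1000
    hsv=cv2.cvtColor(c["frame"],cv2.COLOR_RGB2HSV); H,S=hsv[...,0],hsv[...,1]
    r=(abs(W[...,0]-660)<100)&(abs(W[...,1]-50)<80)
    for nm,k in(("yelTop",(H>18)&(H<34)&(S>120)&(W[...,2]>150)),("knob",((H<8)|(H>172))&(S>120)&(W[...,2]>180))):
        Q=W[r&k]
        if len(Q)>4: print(n,nm,len(Q),Q.mean(0).round(1),Q.min(0).round(),Q.max(0).round(),cv2.minAreaRect(Q[:,:2].astype(np.float32)))
E
```

```text
[0.6953 0.022  0.2159] [ 0.283  0.959  0.001 -0.001] [-0.14  0.46  1.28  0.    1.4  -1.14]
w yelTop 178 [642.1  60.8 172.7] [625.  46. 171.] [656.  72. 174.] ((640.4246215820312, 58.570274353027344), (14.66960334777832, 28.52518653869629), 56.590694427490234)
w knob 918 [693.6  24.3 187.9] [674.  13. 180.] [730.  60. 307.] ((706.6723022460938, 34.03119659423828), (69.66797637939453, 21.05636215209961), 41.36857986450195)
s yelTop 79 [635.8  63.6 164.7] [625.  52. 150.] [654.  72. 174.] ((639.4427490234375, 59.70536804199219), (14.831198692321777, 27.658031463623047), 60.01405334472656)
s knob 42 [693.2  24.3 185.4] [684.  13. 180.] [705.  35. 189.] ((694.8702392578125, 22.907028198242188), (19.70151138305664, 19.508346557617188), 48.448875427246094)
```

View pics/s3.png

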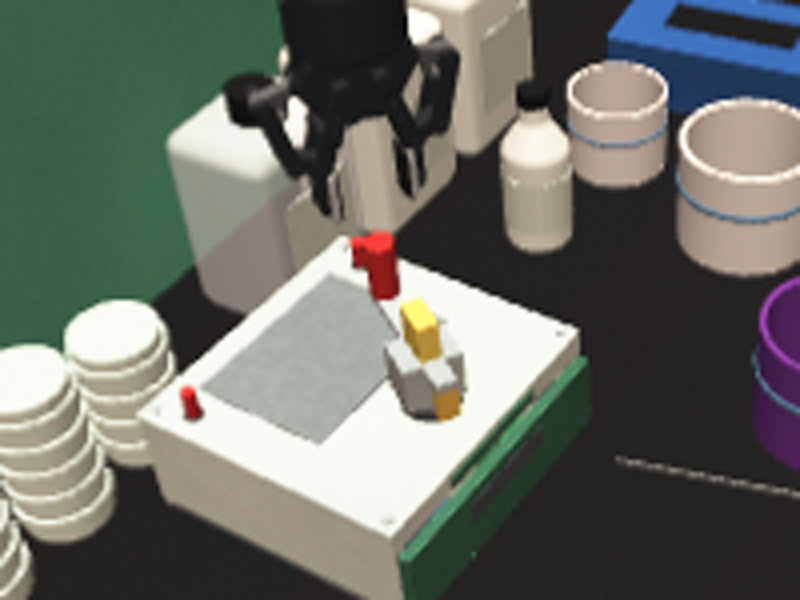

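The crank is seated: its grip top is at 172.7 mm, against 172 expected. The panel is flush, and both red pins still stand proud. Now I grip the knob.

>>> apply_moves(
  motion=[-1,1,-30,0,0,0,0.1,0,0,-35,0,0,0,0.1,0,0,0,0,0,0,0.1,0,0,0,0,0,0,-1,0,0,0,0,0,0,-1,0,0,0,0,0,0,-1],
  grip_force=40,
)

```text
time_s: 25.95
eef_pos: [0.6943, 0.0244, 0.1533]
tool_rot: [0.282, 0.959, 0.001, 0.0]
force: [-0.4, 0.0, 3.2]
opening: 0.243
gripper_force: 39.5
```

```bash
cat > wind.py <<'E'
import sys; from h import *
cx,cy=639.5,58.0; step=float(sys.argv[1]); n=int(sys.argv[2])
o=bot.observe(); p=o["eef_pos"]*1000; a=np.arctan2(p[1]-cy,p[0]-cx); r=np.hypot(p[1]-cy,p[0]-cx)
print(p.round(1),"angle",a.round(3),"r",r.round(1),"F",o["force"].round(1),"M",np.round(o["moment"],2))
q=p[:2]; tot=np.zeros(2)
for i in range(1,n+1):
    t=np.array([cx,cy])+65*np.array([np.cos(a-step*i),np.sin(a-step*i)])
    d=np.round(t-q-tot).astype(int); tot+=d; print(d.tolist(),end=" ")
E
python3 wind.py 0.35 7
```

```text
[694.3  24.4 153.3] angle -0.549 r 64.3 F [-0.4  0.   3.2] M [ 0.07 -0.    0.04]
[-14, -17] [-20, -11] [-23, -3] [-22, 4] [-19, 12] [-14, 18] [-7, 21]
```

>>> apply_moves(
  motion=[-14,-17,0,0,0,0,-1,-20,-11,0,0,0,0,-1,-23,-3,0,0,0,0,-1,-22,4,0,0,0,0,-1,-19,12,0,0,0,0,-1,-14,18,0,0,0,0,-1,-7,21,0,0,0,0,-1,0,0,0,0,0,0,-1],
)

```text
time_s: 26.95
eef_pos: [0.5732, 0.0492, 0.1533]
tool_rot: [0.281, 0.96, 0.001, -0.002]
force: [-9.2, 0.5, 11.9]
opening: 0.242
gripper_force: 40.7
```

```bash
python3 wind.py 0.35 7
```

```text
[573.2  49.2 153.3] angle -3.01 r 66.8 F [-9.2  0.5 11.9] M [0.09 1.43 0.03]
[3, 23] [8, 21] [16, 16] [20, 11] [22, 3] [22, -5] [19, -13]
```

>>> apply_moves(
  motion=[3,23,0,0,0,0,-1,8,21,0,0,0,0,-1,16,16,0,0,0,0,-1,20,11,0,0,0,0,-1,22,3,0,0,0,0,-1,22,-5,0,0,0,0,-1,19,-13,0,0,0,0,-1,0,0,0,0,0,0,-1],
)

```text
time_s: 27.95
eef_pos: [0.6855, 0.1025, 0.1529]
tool_rot: [0.282, 0.959, 0.0, -0.001]
force: [-2.2, -2.7, 6.2]
opening: 0.246
gripper_force: 40.4
```

```bash
python3 wind.py 0.35 7
```

```text
[685.5 102.5 152.9] angle 0.769 r 64.1 F [-2.2 -2.7  6.2] M [-0.85  0.54  0.  ]
[13, -18] [6, -22] [-3, -23] [-10, -20] [-16, -16] [-21, -9] [-22, -1]
```

>>> apply_moves(
  motion=[13,-18,0,0,0,0,-1,6,-22,0,0,0,0,-1,-3,-23,0,0,0,0,-1,-10,-20,0,0,0,0,-1,-16,-16,0,0,0,0,-1,-21,-9,0,0,0,0,-1,-22,-1,0,0,0,0,-1,0,0,0,0,0,0,-1],
)

```text
time_s: 28.95
eef_pos: [0.6308, -0.0068, 0.1534]
tool_rot: [0.282, 0.959, -0.0, -0.0]
force: [-1.8, -5.1, 7.2]
opening: 0.247
gripper_force: 40.4
```

```bash
python3 wind.py 0.35 7
```

```text
[630.8  -6.8 153.4] angle -1.704 r 65.4 F [-1.8 -5.1  7.2] M [-0.72  0.26 -0.04]
[-22, 7] [-17, 14] [-12, 19] [-5, 22] [3, 23] [10, 20] [17, 15]
```

>>> apply_moves(
  motion=[-22,7,0,0,0,0,-1,-17,14,0,0,0,0,-1,-12,19,0,0,0,0,-1,-5,22,0,0,0,0,-1,3,23,0,0,0,0,-1,10,20,0,0,0,0,-1,17,15,0,0,0,0,-1,0,0,0,0,0,0,-1],
)

```text
time_s: 29.95
eef_pos: [0.6066, 0.1158, 0.1528]
tool_rot: [0.281, 0.96, 0.001, 0.0]
force: [-0.3, 1.6, 7.5]
opening: 0.251
gripper_force: 40.6
```

```bash
python3 wind.py 0.3 7
```

```text
[606.6 115.8 152.8] angle 2.088 r 66.5 F [-0.3  1.6  7.5] M [ 0.04 -0.25 -0.04]
[19, 6] [19, 1] [19, -4] [17, -10] [13, -15] [8, -17] [3, -20]
```

>>> apply_moves(
  motion=[19,6,0,0,0,0,-1,19,1,0,0,0,0,-1,19,-4,0,0,0,0,-1,17,-10,0,0,0,0,-1,13,-15,0,0,0,0,-1,8,-17,0,0,0,0,-1,3,-20,0,0,0,0,-1,0,0,0,0,0,0,-1],
)

```text
time_s: 30.95
eef_pos: [0.7033, 0.0544, 0.1526]
tool_rot: [0.283, 0.959, 0.001, -0.001]
force: [-0.6, -1.2, 8.0]
opening: 0.244
gripper_force: 40.6
```

```bash
python3 wind.py 0.2 4; python3 - <<'E'
from m import *
for n in("side","scene"):
    c=shot(n);W=cloud(c)*1000
    hsv=cv2.cvtColor(c["frame"],cv2.COLOR_RGB2HSV); H,S=hsv[...,0],hsv[...,1]
    for x,y in((769,-43),(775,149)):
        Q=W[((H<8)|(H>172))&(S>120)&(abs(W[...,0]-x)<20)&(abs(W[...,1]-y)<20)]
        print(n,len(Q), Q.max(0).round(1) if len(Q) else "")
E
```

```text
[703.3  54.4 152.6] angle -0.056 r 63.9 F [-0.6 -1.2  8. ] M [-0.25  0.56  0.01]
[-1, -13] [-4, -12] [-7, -11] [-9, -10] side 0 
side 0 
scene 0 
scene 0
```

>>> apply_moves(
  motion=[-1,-13,0,0,0,0,-1,-4,-12,0,0,0,0,-1,-3,-5,0,0,0,0,-1,0,0,0,0,0,0,-1],
)

```text
time_s: 31.55
eef_pos: [0.6951, 0.026, 0.1527]
tool_rot: [0.282, 0.959, 0.001, -0.001]
force: [-0.8, 1.8, 6.1]
opening: 0.242
gripper_force: 40.4
```

```bash
python3 wind.py 0.15 3; python3 - <<'E'
from m import *
c=shot("side"); save(c,"s4.png",(100,100,250,230),5)
E
```

```text
[695.1  26.  152.7] angle -0.523 r 64.2 F [-0.8  1.8  6.1] M [ 0.34  0.28 -0.04]
[-5, -8] [-6, -8] [-8, -6]
```

View pics/s4.png

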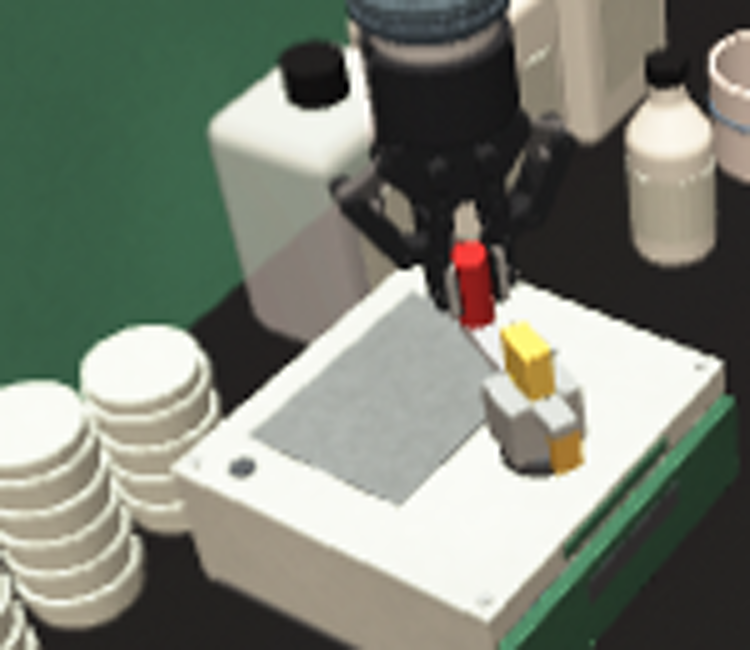

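The near pin's hole at (243,467) is now dark with no red showing, so the pin has sunk. I nudge it slightly further to feel for the stop.

>>> apply_moves(
  motion=[-4,-5,0,0,0,0,-1,-4,-5,0,0,0,0,-1,0,0,0,0,0,0,-1],
)

```text
time_s: 31.98
eef_pos: [0.6877, 0.0155, 0.1529]
tool_rot: [0.282, 0.959, 0.001, -0.0]
force: [0.9, 0.6, 6.0]
opening: 0.245
gripper_force: 40.3
```

```bash
python3 wind.py 0.15 3
```

```text
[687.7  15.5 152.9] angle -0.722 r 64.2 F [0.9 0.6 6. ] M [ 0.12 -0.07 -0.02]
[-6, -7] [-8, -6] [-9, -4]
```

>>> apply_moves(
  motion=[-6,-7,0,0,0,0,-1,0,0,0,0,0,0,-1],
)

```text
time_s: 32.22
eef_pos: [0.6813, 0.0087, 0.1528]
tool_rot: [0.282, 0.959, 0.001, -0.001]
force: [0.1, 1.1, 6.6]
opening: 0.249
gripper_force: 40.4
```

```bash
python3 wind.py 0.15 3
```

```text
[681.3   8.7 152.8] angle -0.867 r 64.6 F [0.1 1.1 6.6] M [0.25 0.11 0.06]
[-8, -6] [-8, -4] [-10, -4]
```

>>> apply_moves(
  motion=[0,0,0,0,0,0,0,0,0,0,0,0,0,0.1,0,0,50,0,0,0,0.1,0,0,40,0,0,0,0.1,-20,20,0,0,0,-0.15,0.1,0,0,0,0,0,-0.15,0.1,0,0,0,0,0,0,0.1],
)

```text
time_s: 33.1
eef_pos: [0.6607, 0.0296, 0.2408]
tool_rot: [0.421, 0.907, 0.001, -0.002]
force: [1.0, -0.7, 0.5]
opening: 0.549
gripper_force: 0.0
```

```bash
python3 - <<'E'
from m import *
o=bot.observe(); print(o["eef_pos"].round(4),o["tool_rot"].round(3),o["joint_pos"].round(2))
for n in("wrist","side","scene"):
    c=shot(n);W=cloud(c)*1000
    hsv=cv2.cvtColor(c["frame"],cv2.COLOR_RGB2HSV); H,S=hsv[...,0],hsv[...,1]
    r=(abs(W[...,0]-660)<100)&(abs(W[...,1]-50)<80)
    for nm,k in(("yelTop",(H>18)&(H<34)&(S>120)&(W[...,2]>167)&(W[...,2]<180)),("knob",((H<8)|(H>172))&(S>120)&(W[...,2]>180)&(W[...,2]<195))):
        Q=W[r&k]
        if len(Q)>4: print(n,nm,len(Q),Q.mean(0).round(1),cv2.minAreaRect(Q[:,:2].astype(np.float32)))
    if n=="side":
        print("corridor");comps((abs(W[...,0]-430)<80)&(abs(W[...,1]+324)<60),W/1000,.012,.2,5)
        Q=W[(abs(W[...,2]-99)<4)&(np.hypot(W[...,0]-570,W[...,1]+324)<70)]
        print(len(Q),cv2.minEnclosingCircle(Q[:,:2].astype(np.float32)))
        A=np.c_[2*Q[:,:2],np.ones(len(Q))]; s=np.linalg.lstsq(A,(Q[:,:2]**2).sum(1),rcond=None)[0]; print(s[:2],np.sqrt(s[2]+s[:2]@s[:2]),Q[:,2].max())
E
```

```text
[0.6607 0.0296 0.2408] [ 0.421  0.907  0.001 -0.002] [-0.14  0.36  1.36  0.    1.42 -0.84]
wrist yelTop 61 [638.2  63.1 172. ] ((639.4482421875, 57.93006134033203), (13.369771003723145, 28.28095817565918), 42.66193771362305)
wrist knob 573 [682.2   9.9 187.6] ((682.6077880859375, 9.395990371704102), (19.987171173095703, 20.019718170166016), 41.537113189697266)
side yelTop 42 [636.8  60.5 170.7] ((639.2627563476562, 58.82889175415039), (13.72901725769043, 29.123741149902344), 48.38922119140625)
side knob 41 [681.6   9.6 185.3] ((683.4052124023438, 9.021263122558594), (19.2770938873291, 20.410017013549805), 34.91918182373047)
corridor
143 ((570.2254638671875, -324.39288330078125), 62.440330505371094)
[ 570.57710226 -324.08156593] 57.61593701568026 102.40559585914905
```

>>> apply_moves(
  motion=[-21,28,0,0,0,0.02,0.1,0,0,-40,0,0,0,0.1,0,0,-40,0,0,0,0.1,0,0,0,0,0,0,0.1],
  grip_force=70,
)

```text
time_s: 33.75
eef_pos: [0.6374, 0.0575, 0.1571]
tool_rot: [0.412, 0.911, -0.0, -0.005]
force: [0.1, -0.4, -0.7]
opening: 0.552
gripper_force: 0.0
```

>>> apply_moves(
  motion=[2,1,-10,0,0,0,0.1,0,0,0,0,0,0,-1,0,0,0,0,0,0,-1,0,0,0,0,0,0,-1,0,0,0,0,0,0,-1],
)

```text
time_s: 34.38
eef_pos: [0.6411, 0.0565, 0.1528]
tool_rot: [0.413, 0.911, -0.001, -0.002]
force: [-8.2, -5.6, 6.6]
opening: 0.169
gripper_force: 68.6
```

>>> apply_moves(
  motion=[0,0,10,0,0,0,-1,0,0,15,0,0,0,-1,0,0,25,0,0,0,-1,0,0,40,0,0,0,-1,0,0,0,0,0,0,-1],
)

```text
time_s: 35.0
eef_pos: [0.6447, 0.0585, 0.2464]
tool_rot: [0.413, 0.911, 0.003, 0.003]
force: [0.5, 0.4, -3.1]
opening: 0.166
gripper_force: 69.5
```

```bash
cat > held.py <<'E'
from m import *
o=bot.observe(); t=o["eef_pos"]*1000; print(t.round(1),o["tool_rot"].round(3),o["joint_pos"].round(2),round(o["opening"],3))
for n in("wrist","side","scene"):
    c=shot(n);W=cloud(c)*1000
    hsv=cv2.cvtColor(c["frame"],cv2.COLOR_RGB2HSV); H,S=hsv[...,0],hsv[...,1]
    r=np.hypot(W[...,0]-t[0],W[...,1]-t[1])<90
    for nm,k in(("knob",((H<8)|(H>172))&(S>120)&(W[...,2]>t[2]-20)),("yel",(H>18)&(H<34)&(S>110)&(W[...,2]>t[2]-60))):
        Q=W[r&k]
        if len(Q)>4: print(n,nm,len(Q),Q.mean(0).round(1),Q.min(0).round(),Q.max(0).round(),cv2.minAreaRect(Q[:,:2].astype(np.float32)))
E
python3 held.py
```

```text
[644.7  58.5 246.4] [0.413 0.911 0.003 0.003] [-0.09  0.32  1.4   0.    1.41 -0.81] 0.166
wrist knob 888 [679.9  19.8 251.4] [634.   6. 238.] [694.  69. 323.] ((661.8262939453125, 39.95348358154297), (20.990646362304688, 72.09922790527344), 41.87286376953125)
wrist yel 2498 [641.   64.  263.2] [624.  45. 238.] [659.  76. 339.] ((642.2740478515625, 60.051231384277344), (20.42962646484375, 31.664169311523438), 41.60911560058594)
side knob 85 [675.2  20.8 258.6] [639.   6. 234.] [684.  77. 318.] ((658.0737915039062, 41.57399368286133), (15.100113868713379, 79.87142944335938), 38.608978271484375)
side yel 114 [636.6  67.3 251.8] [620.  44. 196.] [655.  94. 277.] ((634.8698120117188, 68.78914642333984), (16.265390396118164, 54.51884460449219), 43.56684494018555)
```

>>> apply_moves(
  motion=[-20,-48,0,0,0,-0.18,-1,-20,-48,0,0,0,-0.18,-1,-20,-48,0,0,0,-0.18,-1,-20,-48,0,0,0,-0.18,-1,-20,-48,0,0,0,-0.18,-1,-20,-48,0,0,0,-0.18,-1,-20,-48,0,0,0,-0.18,-1,-20,-48,0,0,0,-0.18,-1],
)

```text
time_s: 36.15
eef_pos: [0.4806, -0.3262, 0.2392]
tool_rot: [0.912, 0.41, 0.001, -0.002]
force: [1.2, -0.3, -2.8]
opening: 0.166
gripper_force: 69.7
```

>>> apply_moves(
  motion=[0,0,0,0,0,-0.17,-1,0,0,0,0,0,-0.17,-1,0,0,0,0,0,-0.17,-1,0,0,0,0,0,-0.17,-1,0,0,0,0,0,-0.17,-1,0,0,0,0,0,0,-1],
)

```text
time_s: 36.9
eef_pos: [0.4815, -0.3248, 0.2393]
tool_rot: [1.0, 0.001, 0.001, -0.001]
force: [-0.7, 0.3, -3.6]
opening: 0.168
gripper_force: 69.7
```

```bash
python3 held.py
```

```text
[ 481.5 -324.8  239.3] [ 1.     0.001  0.001 -0.001] [-0.8   0.19  1.58  0.    1.37  0.77] 0.168
wrist knob 899 [ 431.  -325.   244.8] [ 422. -388.  229.] [ 503. -314.  335.] ((461.98046875, -350.88214111328125), (72.8680648803711, 80.43377685546875), 89.47575378417969)
wrist yel 2648 [ 490.7 -324.5  254.9] [ 470. -387.  195.] [ 524. -276.  333.] ((493.2463684082031, -330.5969543457031), (98.51378631591797, 53.18196487426758), 63.08148193359375)
side knob 113 [ 416.9 -318.1  254.9] [ 408. -336.  227.] [ 428. -311.  274.] ((417.8157958984375, -321.54425048828125), (20.22167205810547, 22.066057205200195), 29.397762298583984)
side yel 57 [ 479.3 -318.8  242.6] [ 467. -332.  226.] [ 498. -308.  264.] ((480.2426452636719, -317.2909851074219), (32.65823745727539, 21.974781036376953), 25.562360763549805)
```

>>> apply_moves(
  motion=[5,0,-40,0,0,0,-1,0,0,-35,0,0,0,-1,0,0,0,0,0,0,-1],
)

```text
time_s: 37.42
eef_pos: [0.4852, -0.3236, 0.1627]
tool_rot: [1.0, 0.001, -0.001, -0.002]
force: [-0.3, -0.1, -2.8]
opening: 0.169
gripper_force: 69.5
```

```bash
python3 held.py; python3 - <<'E'
from m import *
c=shot("side"); save(c,"s5.png",(250,90,350,180),7)
E
```

```text
[ 485.2 -323.6  162.7] [ 1.     0.001 -0.001 -0.002] [-0.79  0.27  1.64  0.    1.23  0.78] 0.169
wrist knob 908 [ 435.3 -323.8  169. ] [ 425. -379.  153.] [ 505. -306.  255.] ((466.1373596191406, -344.1480407714844), (79.4891586303711, 72.83832550048828), 1.9818686246871948)
wrist yel 2583 [ 493.6 -323.4  179.7] [ 473. -383.  123.] [ 527. -284.  257.] ((489.46295166015625, -333.7569580078125), (79.53500366210938, 63.31284713745117), 63.92288589477539)
side knob 110 [ 422.3 -320.   181. ] [ 413. -336.  153.] [ 435. -311.  201.] ((422.720703125, -323.1910705566406), (20.95193862915039, 22.778324127197266), 23.811281204223633)
side yel 50 [ 486.  -319.2  168.3] [ 473. -334.  150.] [ 504. -311.  194.] ((485.4866638183594, -319.3246765136719), (32.83796310424805, 17.284557342529297), 29.7154483795166)
```

View pics/s5.png

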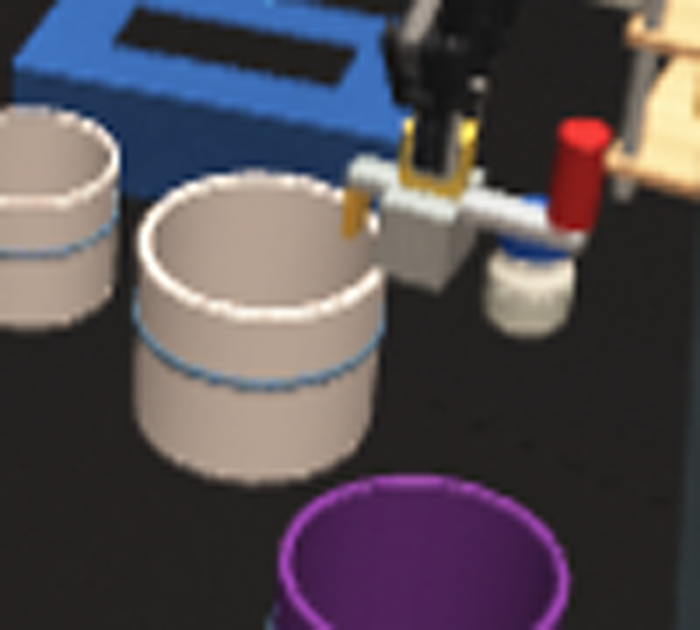

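The crop shows the tongue (352,210) just inside the rim of the larger white tub and the hub outside it. The smaller white tub (60,200) and the purple one (420,560) are left alone. I lower the crank.

>>> apply_moves(
  motion=[0,0,-15,0,0,0,-1,0,0,-12,0,0,0,-1,0,0,-8,0,0,0,-1,0,0,0,0,0,0,-1],
)

```text
time_s: 38.12
eef_pos: [0.4866, -0.325, 0.13]
tool_rot: [1.0, 0.0, 0.001, -0.0]
force: [0.7, 0.7, -3.1]
opening: 0.168
gripper_force: 69.7
```

>>> apply_moves(
  motion=[0,0,-5,0,0,0,-1,0,0,-4,0,0,0,-1,0,0,0,0,0,0,-1],
)

```text
time_s: 38.5
eef_pos: [0.487, -0.3254, 0.1219]
tool_rot: [1.0, 0.0, 0.002, 0.0]
force: [0.4, -0.2, -3.5]
opening: 0.174
gripper_force: 69.7
```

```bash
python3 held.py | grep side; python3 -c "
from h import *
print(bot.observe()['force'],bot.observe()['eef_pos'])"
```

```text
side knob 99 [ 422.4 -319.9  137.3] [ 414. -333.  109.] [ 434. -313.  158.] ((423.0223083496094, -322.2591552734375), (21.269824981689453, 17.906965255737305), 26.54487419128418)
side yel 47 [ 485.8 -320.3  124.9] [ 474. -337.  107.] [ 506. -313.  145.] ((486.9267883300781, -319.78521728515625), (32.71657943725586, 21.399982452392578), 26.882064819335938)
[-0.41550761  0.36965623 -3.10345325] [ 0.48726622 -0.32563123  0.12240633]
```

>>> apply_moves(
  motion=[0,0,-2,0,0,0,-1,0,0,-1,0,0,0,-1,0,0,0,0,0,0,-1],
)

```text
time_s: 39.02
eef_pos: [0.4874, -0.3258, 0.1202]
tool_rot: [1.0, 0.0, 0.002, 0.001]
force: [-2.9, 1.3, 5.0]
opening: 0.171
gripper_force: 70.7
```

>>> apply_moves(
  motion=[0,0,0,0,0,0,-0.4,0,0,0,0,0,0,-0.1,0,0,0,0,0,0,0.1,0,0,0,0,0,0,0.1,0,0,25,0,0,0,0.1,0,0,50,0,0,0,0.1,0,0,60,0,0,0,0.1,0,0,40,0,0,0,0.1],
)

```text
time_s: 40.02
eef_pos: [0.4877, -0.326, 0.2976]
tool_rot: [1.0, 0.0, 0.003, 0.002]
force: [1.0, -0.0, 0.2]
opening: 0.548
gripper_force: 0.0
```

>>> apply_moves(
  motion=[-20,50,10,0,0,0,0.1,-20,50,0,0,0,0,0.1,0,50,0,0,0,0,0.1,0,50,0,0,0,0,0.1,0,50,0,0,0,0,0.1,0,0,0,0,0,0,0.1,0,0,0,0,0,0,0.1],
)

```text
time_s: 40.9
eef_pos: [0.4473, -0.0759, 0.3044]
tool_rot: [1.0, 0.0, 0.002, 0.001]
force: [0.3, 0.2, -0.6]
opening: 0.548
gripper_force: 0.0
```

```bash
python3 - <<'E'
from m import *
c=shot("side"); save(c,"s6.png",(250,90,350,180),7); save(c,"s7.png",s=1.5); W=cloud(c)*1000
hsv=cv2.cvtColor(c["frame"],cv2.COLOR_RGB2HSV); H,S=hsv[...,0],hsv[...,1]
g=(H>55)&(H<90)&(S>80)&(W[...,0]>400)&(W[...,0]<630)&(W[...,1]>-70)&(W[...,1]<190)&(W[...,2]>30)&(W[...,2]<60)
Q=W[g]; print(len(Q),cv2.fitLine(Q[:,:2].astype(np.float32),cv2.DIST_HUBER,0,.01,.01).ravel())
E
```

```text
249 [4.0301923e-02 9.9918753e-01 5.8047699e+02 7.4995560e+01]
```

View pics/s6.png

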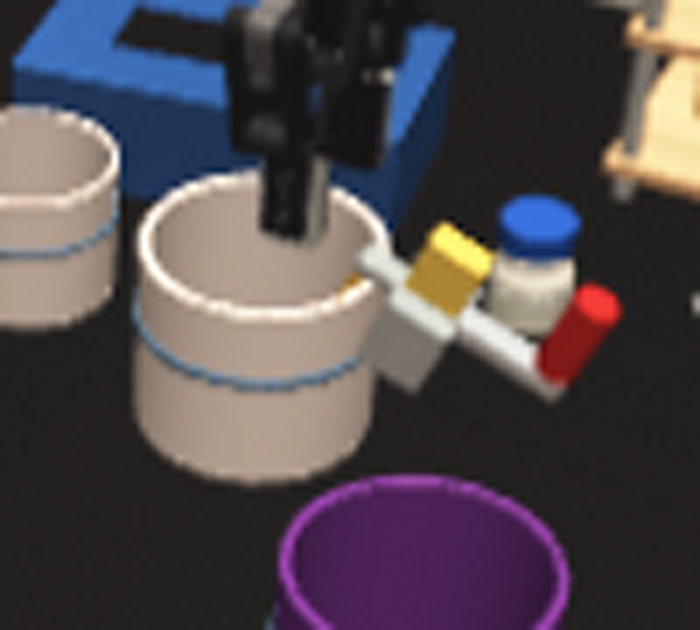

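View pics/s7.png

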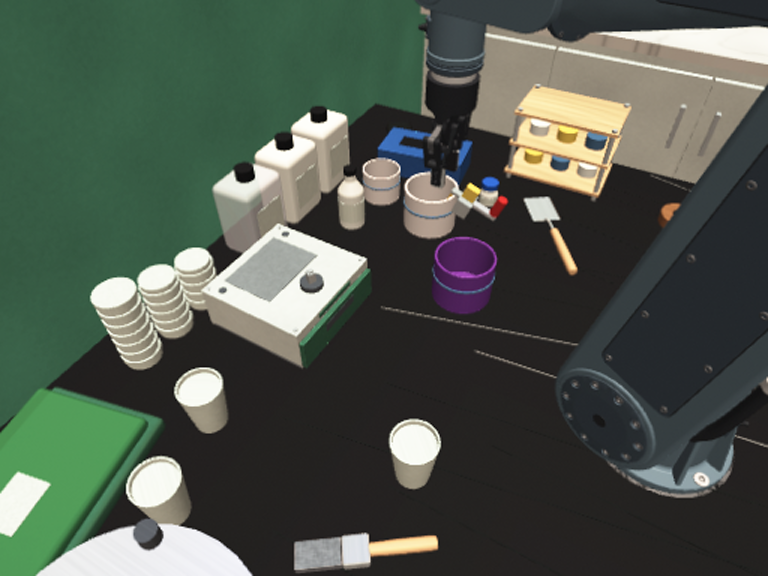

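The crank hangs on the larger white tub, with its tongue inside the rim at (350,287), its hub outside and its knob leaning down. The tray panel is flush, both pins are sunk and the other things are where they were. I hand in.

```bash
python3 -c "
from bench import bot
print(bot.hand_in())"
```

```text
the job is handed in; nothing more can be done
None
```

I handed the job in at about 41 s: all four paperweights lie flat in the tray, the tray is pushed home, both pins are sunk, the crank hangs by its hook on the larger white tub's rim with its hub outside, and the last picture shows nothing else moved; the hand-in returned no verdict.

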